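# Kit the capacitors into their holders

## Robot

A 6-joint arm with a two-finger parallel gripper is mounted at the origin on the work surface. World frame = base frame: x ahead of the robot, y to its left, z up, the work surface at z = 0. Lengths are in m, angles in degrees, forces in N, time in s.
With the tool pointing down it reaches from about 0.4 to 0.825 m from the base axis. Payload 7 kg.
Tool frame: the origin (TCP) lies at the centre of the arm's flange, where the gripper is bolted on; the fingertips stand 178 mm ahead of it and the grasp point (between the pads) lies 159 mm ahead of it (r.tips_ahead is the z of the fingertips in the tool frame, in m); z points along the fingers, y is the line along which they close (so a half turn about z gives the same grasp; the last joint's range is limited). The gripper opens to 88 mm and grips with 3 to 60 N. Pads are 19 mm wide; open, the fingers measure 130 mm over their backs; the gripper's body (78 mm by 193 mm) begins 47 mm behind the grasp point.
Start: joints at [82.282, 20.546, 0.682, 0, -70.136, -16.507], TCP at [0.277, 0.616, 0.405] pointing down, gripper open.
Joint ranges: [-176.03, 176.03], [-82.01, 121.73], [-58.28, 71.71], [-173.87, 95.51], [-174.79, -0.11], [-173.66, 173.66]. Speed limits (degrees/s): [136.94, 136.94, 172.46, 180, 180, 180].

## Interface

Orientations are given as [roll, pitch, yaw] about the fixed x, y, z axes, in that order (R = Rz(yaw) Ry(pitch) Rx(roll)).
In Python, from plant import r gives the robot as it stands. The module is installed in compiled form; this text tells all that it offers.
- The arm moves only by the shell command python3 -m pendant 'ROWS' [FORCE]. ROWS is JSON, a list that holds one entry, the list of rows, each a list of 7 numbers: the shift along the tool's x, y, z in m, then the turn, a rotation vector about the tool's x, y, z in degrees, then the gripper command: -1 is shut, 1 is fully open, values between are in proportion. A call has 1 to 5 rows; each row is the pose to reach, as a shift and turn from the pose commanded when the call began, along the tool's axes at that moment; what a row does not reach only later rows make up. A row lasts 1/10 s, in which the tool goes at most 50 mm and 8.59 degrees, less where a joint would pass 70% of its speed; a pose out of reach is approached as far as the arm can. A call with a gripper value outside its range is refused whole. The fingers move at their own pace and stop on an object; FORCE is the grip in N (left out, the last holds). Time passes only in rows, so rows that repeat a pose let the fingers close. It gives the time, the measured TCP pose, the force, the opening and the grip force at its end, in the units of the state.
- r.get_state(): the state, without advancing time (a new reading comes with each control period).
- r.capture(name): name is "side" or "top"; returns the picture (384x512x3 uint8, red, green, blue); there is no depth.
- r.camera_params(name): a dict with "fx", "fy", "cx", "cy" (pixels), "dist_coeffs" ([k1, k2, p1, p2, k3] as OpenCV has them; the pictures are not rectified), "R" (3x3) and "t" (3): a world point X has camera coordinates R X + t. Camera axes: x right, y down, z forward; pixel columns grow to the right and rows downward; lengths in m; the calibration is good to about 2 mm. A picture is of the moment at which its call begins. camera_params takes no time and is no camera call.
- r.close_job(): hands the job in; it is judged then, once.
The state is a dict: "time_s": time; "joints": joint angles; "qd": joint speeds; "joint_torque": joint torques, N m; "tcp_pos": TCP position; "eef_rot": TCP orientation; "contact_force": force on the tool from outside, world axes, zero at the start; "moment": the same for the moment, N m; "gripper_width": finger opening in m; "gripper_force": force on a finger pad.
Only numpy, scipy, OpenCV 4.12 (cv2) and the standard library are available. Lean on these libraries where they do the work, as an engineer would, in place of code of your own. Each camera call takes 0.05 s, during which the arm holds its last target. There are 200 camera calls.

## Task

Clear the lab bench for the next power-supply build: pick out the four black capacitors and stand each one upright in the blue holder of its own size rank (largest capacitor in largest holder, and so on down to the smallest in the smallest), resting flat on the holder's floor inside the rim. Set them down rather than dropping them, never tip one over, and leave the transformer and the heatsink where they are.

Things in the scene. Friction and masses are not known exactly. Their poses are not given: they have to be found in the camera images.
- cap_a_mid (a point): The largest of the four loose screw-terminal capacitors: an upright black cylinder, 54 mm in diameter and 75 mm tall (with two small brass terminals standing 4 mm above its top, to be looked at only), standing on the bench. The point is its centre, 37.5 mm above its underside; z is its axis, up.
- cap_b_mid (a point): The second largest of the four loose screw-terminal capacitors: an upright black cylinder, 44 mm in diameter and 65 mm tall (with two small brass terminals standing 4 mm above its top, to be looked at only), standing on the bench. The point is its centre, 32.5 mm above its underside; z is its axis, up.
- cap_c_mid (a point): The second smallest of the four loose screw-terminal capacitors: an upright black cylinder, 34 mm in diameter and 55 mm tall (with two small brass terminals standing 4 mm above its top, to be looked at only), standing on the bench. The point is its centre, 27.5 mm above its underside; z is its axis, up.
- cap_d_mid (a point): The smallest of the four loose screw-terminal capacitors: an upright black cylinder, 24 mm in diameter and 45 mm tall (with two small brass terminals standing 4 mm above its top, to be looked at only), standing on the bench. The point is its centre, 22.5 mm above its underside; z is its axis, up.
- holder_a: The largest of the four round blue holders, that of the largest capacitor: a shallow dish fixed to the bench, 82 mm in outer diameter, 74 mm inside, rim 14 mm high, wall 4 mm, floor 4 mm thick. Origin at the centre of its underside on the bench; z up.
- holder_b: The second largest of the four round blue holders, that of the second largest capacitor: a shallow dish fixed to the bench, 72 mm in outer diameter, 64 mm inside, rim 14 mm high, wall 4 mm, floor 4 mm thick. Origin at the centre of its underside on the bench; z up.
- holder_c: The second smallest of the four round blue holders, that of the second smallest capacitor: a shallow dish fixed to the bench, 62 mm in outer diameter, 54 mm inside, rim 14 mm high, wall 4 mm, floor 4 mm thick. Origin at the centre of its underside on the bench; z up.
- holder_d: The smallest of the four round blue holders, that of the smallest capacitor: a shallow dish fixed to the bench, 52 mm in outer diameter, 44 mm inside, rim 14 mm high, wall 4 mm, floor 4 mm thick. Origin at the centre of its underside on the bench; z up.
- transformer_mid (a point): A loose iron-core transformer, to be left alone: dark steel core 60 x 30 mm, copper coil 36 x 48 mm through it, 50 mm tall. The point is its centre, 25 mm above the bench; x along the core's 60 mm, z up.
- heatsink_mid (a point): A loose finned aluminium heatsink, to be left alone: 60 x 50 mm, 35 mm tall, fins up. The point is its centre, 17.5 mm above the bench; x along the fins, 60 mm long, z up.

How it is judged (in metres and radians):
At the end, for the whole second after the job is handed in: Each capacitor upright (0.1 rad) in the holder of its own size rank, axis within 13 mm of the centre, underside at most 4 mm above the holder's floor, released, at rest (below 0.02 m/s); transformer and heatsink within 20 mm of where they started (horizontal distance between cap_a_mid and holder_a below 0.013 m and z of cap_a_mid in the frame of holder_a below 0.0455 m and angle between each of cap_a_mid, cap_b_mid, cap_c_mid, cap_d_mid's own z axis and vertical below 0.1 rad and linear speed of each of cap_a, cap_b, cap_c, cap_d below 0.02 m/s and horizontal distance between cap_b_mid and holder_b below 0.013 m and z of cap_b_mid in the frame of holder_b below 0.0405 m and horizontal distance between cap_c_mid and holder_c below 0.013 m and z of cap_c_mid in the frame of holder_c below 0.0355 m and horizontal distance between cap_d_mid and holder_d below 0.013 m and z of cap_d_mid in the frame of holder_d below 0.0305 m and distance of each of transformer_mid, heatsink_mid from where it was at the start of the episode below 0.02 m); the robot touches nothing.
It fails at once if a capacitor is tipped over (more than 1 rad) (angle between any of cap_a_mid, cap_b_mid, cap_c_mid, cap_d_mid's own z axis and vertical above 1 rad).
It fails at once if a capacitor is dropped (faster than 0.8 m/s with no finger touching it, a fall of some 30 mm) ((linear speed of cap_a above 0.8 m/s and contact force between cap_a and the fingers below 0.05 N) or (linear speed of cap_b above 0.8 m/s and contact force between cap_b and the fingers below 0.05 N) or (linear speed of cap_c above 0.8 m/s and contact force between cap_c and the fingers below 0.05 N) or (linear speed of cap_d above 0.8 m/s and contact force between cap_d and the fingers below 0.05 N)).
It fails at once if the transformer or the heatsink is pushed or carried away (more than 20 mm) (distance of any of transformer_mid, heatsink_mid from where it was at the start of the episode above 0.02 m).
It also fails if it takes over 102 s, if anything falls off the work surface, if the arm or the gripper's body presses on something with over 40 N, if the wrist force passes 120 N, or if a joint passes its speed limit or range.

## Working session

There is one attempt and no reset: what is moved stays moved. The work goes in short steps, Python scripts to look and compute and a shell command to move; the robot and the scene stay as the last step left them, time stands still between calls to the robot, and variables do not carry over. Pictures are saved under pics/ and viewed, at most 14 in all, crops included, and the job is handed in when it is done.

```bash
mkdir -p pics
python3 - <<'E'
from plant import r
import cv2,numpy as np
for n in("top","side"):
    im=r.capture(n); cv2.imwrite(f"pics/{n}0.png",im[:,:,::-1]); p=r.camera_params(n)
    print(n,{k:np.round(v,4).tolist() for k,v in p.items()}, (-np.array(p["R"]).T@p["t"]).round(3))
s=r.get_state();print(s)
E
```

```text
top {'fx': 464.1657, 'fy': 464.1657, 'cx': 253.1435, 'cy': 189.2564, 'dist_coeffs': [-0.1798, 0.0, 0.0, 0.0, 0.0], 'R': [[-0.1731, -0.9849, -0.0037], [-0.9649, 0.1704, -0.1999], [0.1975, -0.0311, -0.9798]], 't': [0.0796, 0.5241, 0.9021]} [0.341 0.017 0.989]
side {'fx': 380.7614, 'fy': 380.7614, 'cx': 248.5125, 'cy': 190.0116, 'dist_coeffs': [-0.0056, 0.0, 0.0, 0.0, 0.0], 'R': [[0.9353, -0.3535, 0.0185], [-0.207, -0.5886, -0.7815], [0.2871, 0.7271, -0.6237]], 't': [-0.4807, 0.1695, 0.7747]} [ 0.262 -0.633  0.624]
{'time_s': 0.1, 'joints': array([ 8.22841019e+01,  2.05866928e+01,  6.38638605e-01, -1.74103151e-02,
       -7.01359779e+01, -1.65081626e+01]), 'qd': array([-0.05351195, -0.15172161,  0.09465756,  0.10670423, -0.06785888,
        0.00150276]), 'joint_torque': array([-7.02230500e-04, -5.84162629e+01,  2.93749666e+01,  7.01552868e+00,
        1.01940637e-02, -3.53304790e-05]), 'tcp_pos': array([0.27687499, 0.61540745, 0.40382149]), 'eef_rot': array([ 1.79914781e+02, -8.18698220e-03, -2.42299825e+01]), 'contact_force': array([-0.01589147,  0.52786125, -0.18270352]), 'moment': array([-0.04888103, -0.01881238,  0.0013773 ]), 'gripper_force': 0.0, 'gripper_width': 0.08808201507201684}
```

View pics/top0.png

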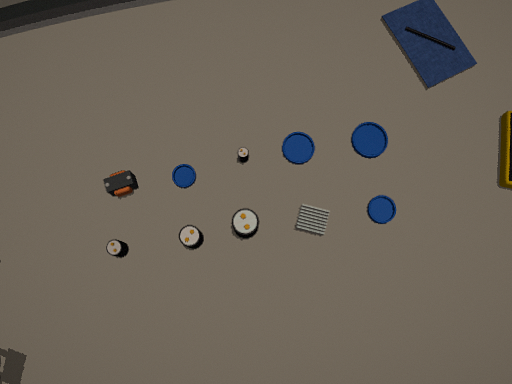

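View pics/side0.png

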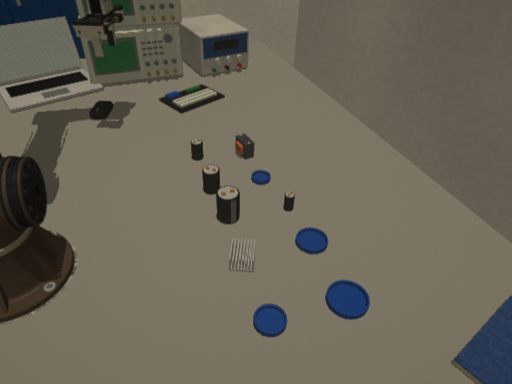

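The top view shows the holders: a at (370,140), b at (298,148), c at (381,209) and d at (184,176). The capacitors are a at (245,222), b at (190,236), c at (114,247) and d at (243,153). The transformer is at (121,183) and the heatsink at (313,219).

```bash
cat > h.py <<'E'
from plant import r
import cv2,numpy as np
def ray(n,uv,z):
    p=r.camera_params(n);R=np.array(p["R"]);t=np.array(p["t"])
    K=np.array([[p["fx"],0,p["cx"]],[0,p["fy"],p["cy"]],[0,0,1]])
    q=cv2.undistortPoints(np.array(uv,float).reshape(-1,1,2),K,np.array(p["dist_coeffs"])).reshape(-1,2)
    d=np.c_[q,np.ones(len(q))]@R; c=-R.T@t
    return (c+d*((z-c[2])/d[:,2])[:,None])[:,:2]
def circ(n,m,uv,z):
    cs,_=cv2.findContours(m,cv2.RETR_EXTERNAL,cv2.CHAIN_APPROX_NONE)
    cs=[c for c in cs if len(c)>8]
    c=min(cs,key=lambda c:np.linalg.norm(c.reshape(-1,2).mean(0)-uv))
    P=ray(n,c.reshape(-1,2),z)
    (x,y),rad=cv2.minEnclosingCircle((P*1000).astype(np.float32))
    return np.round([x,y,rad],1)
def masks(im):
    h=cv2.cvtColor(im,cv2.COLOR_RGB2HSV)
    blue=cv2.inRange(h,(100,120,50),(130,255,255))
    white=cv2.bitwise_or(cv2.inRange(h,(0,0,150),(180,255,255)),cv2.inRange(h,(5,150,110),(30,255,255)))
    return blue,cv2.morphologyEx(white,cv2.MORPH_CLOSE,np.ones((3,3)))
def to(x,y,z):
    "shift in tool axes (mm) bringing the grasp point to x,y,z (mm), from the measured pose"
    s=r.get_state();a=np.radians(s["eef_rot"][2]);
    from scipy.spatial.transform import Rotation as Ro
    R=Ro.from_euler("xyz",s["eef_rot"],degrees=True).as_matrix()
    g=s["tcp_pos"]*1000+R[:,2]*159
    print("t",round(s["time_s"],1),"grasp",g.round(1),"yaw",round(s["eef_rot"][2],1),"shift",(R.T@(np.array([x,y,z])-g)).round(1),"w",s["gripper_width"].round(4),"F",s["gripper_force"])
E
python3 - <<'E'
from h import *
T=cv2.imread("pics/top0.png")[:,:,::-1];S=cv2.imread("pics/side0.png")[:,:,::-1]
bt,wt=masks(T);bs,ws=masks(S)
for n,u,v,z in(("a",(370,140),(347,299),14),("b",(298,148),(312,240),14),("c",(381,209),(270,320),14),("d",(184,176),(261,177),14)):
    print("H",n,circ("top",bt,u,z/1e3),circ("side",bs,v,z/1e3))
for n,u,v,z in(("a",(245,222),(229,192),75),("b",(190,236),(211,170),65),("c",(114,247),(197,143),55),("d",(243,153),(290,194),45)):
    print("C",n,circ("top",wt,u,z/1e3),circ("side",ws,v,z/1e3))
print("TR",ray("top",[(120,181)],.05)," HS",ray("top",[(313,219)],.035))
to(0,0,0)
E
```

```text
H a [ 605.2 -288.5   41. ] [ 604.1 -294.    43.1]
H b [ 613.9 -126.9   36. ] [ 613.4 -134.2   38.9]
H c [ 447.4 -279.2   31. ] [ 446.5 -283.8   32.8]
H d [595.1 130.1  25.8] [593.8 120.7  29.1]
C a [465.   15.8  22.1] [476.9  17.   16.9]
C b [457.5 130.6  18.2] [449.9 133.5   8.9]
C c [460.5 289.6  13. ] [453.2 147.3   9. ]
C d [614.9  -4.6   9.1] [488.6  52.5  17.8]
TR [[0.59684626 0.26051213]]  HS [[ 0.44989399 -0.12464541]]Traceback (most recent call last):
  File "<stdin>", line 9, in <module>
  File "h.py", line 27, in to
    print("t",round(s["time_s"],1),"grasp",g.round(1),"yaw",round(s["eef_rot"][2],1),"shift",(R.T@(np.array([x,y,z])-g)).round(1),"w",s["gripper_width"].round(4),"F",s["gripper_force"])
                                                                                                                                      ^^^^^^^^^^^^^^^^^^^^^^^^
AttributeError: 'float' object has no attribute 'round'
```

The top-view holder radii match the drawings, so I'll use those positions. Order: c, d, b, a, keeping yaw constant.

```bash
sed -i 's/s\["gripper_width"\].round(4)/round(s["gripper_width"],4)/' h.py; python3 -c "
from h import *
to(460.5,289.6,150)"
```

```text
t 0.1 grasp [276.8 615.2 244.8] yaw -24.2 shift [301.1 221.4  95.2] w 0.0881 F 0.0
```

```bash
python3 -m pendant '[[[0.15,0.11,0.045,0,0,0,1],[0.15,0.11,0.045,0,0,0,1],[0.15,0.11,0.045,0,0,0,1],[0.15,0.11,0.045,0,0,0,1],[0.15,0.11,0.045,0,0,0,1]]]' 30
python3 -m pendant '[[[0.151,0.111,0.05,0,0,0,1],[0.151,0.111,0.05,0,0,0,1],[0.151,0.111,0.05,0,0,0,1],[0.151,0.111,0.05,0,0,0,1],[0.151,0.111,0.05,0,0,0,1]]]'
python3 -c "
from h import *
to(460.5,289.6,36)
cv2.imwrite('pics/s1.png',cv2.resize(r.capture('side')[60:260,100:350,::-1],(750,600)))"
```

```text
time_s: 0.6
tcp_pos: [0.3699, 0.4493, 0.3582]
eef_rot: [179.8, 0.0, -24.4]
contact_force: [0.4, 0.7, 0.4]
gripper_width: 0.0879
gripper_force: 0.0
time_s: 1.1
tcp_pos: [0.4616, 0.2866, 0.3078]
eef_rot: [179.8, 0.1, -24.5]
contact_force: [-0.4, 0.5, 0.1]
gripper_width: 0.0878
gripper_force: 0.0
t 1.1 grasp [461.2 286.1 148.8] yaw -24.5 shift [ -1.9  -3.3 112.8] w 0.0878 F 0.0
```

View pics/s1.png

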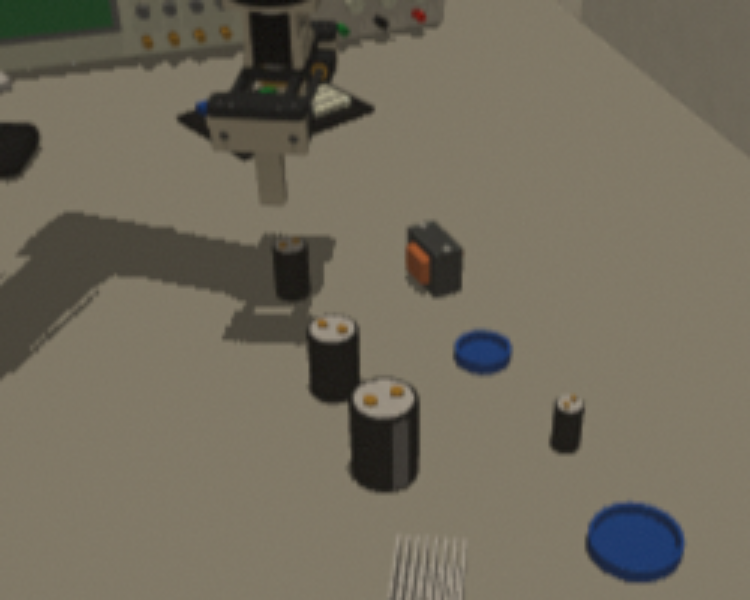

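The gripper is centred above cap c, which is at crop pixel (291,268). I'll descend 113 mm, grip and lift a little.

```bash
python3 -m pendant '[[[-0.002,-0.003,0.05,0,0,0,1],[-0.002,-0.003,0.08,0,0,0,1],[-0.002,-0.003,0.1,0,0,0,1],[-0.002,-0.003,0.113,0,0,0,1],[-0.002,-0.003,0.113,0,0,0,1]]]'
for i in 1 2; do python3 -m pendant '[[[0,0,0,0,0,0,-1],[0,0,0,0,0,0,-1],[0,0,0,0,0,0,-1],[0,0,0,0,0,0,-1],[0,0,0,0,0,0,-1]]]' 30; done
```

```text
time_s: 1.65
tcp_pos: [0.4595, 0.2946, 0.1949]
eef_rot: [179.8, 0.1, -24.2]
contact_force: [0.1, -0.2, 0.3]
gripper_width: 0.0875
gripper_force: 0.0
time_s: 2.15
tcp_pos: [0.4603, 0.2941, 0.1972]
eef_rot: [-179.9, -0.0, -24.2]
contact_force: [-0.1, 0.8, 0.1]
gripper_width: 0.0533
gripper_force: 0.0
time_s: 2.65
tcp_pos: [0.4601, 0.2938, 0.1967]
eef_rot: [180.0, 0.0, -24.2]
contact_force: [-0.9, -1.9, 2.9]
gripper_width: 0.0335
gripper_force: 30.0
```

```bash
python3 -m pendant '[[[0,0,-0.02,0,0,0,-1],[0,0,-0.05,0,0,0,-1],[0,0,-0.09,0,0,0,-1],[0,0,-0.11,0,0,0,-1],[0,0,-0.11,0,0,0,-1]]]'
python3 -c "
from h import *
to(447.4,-279.2,150)"
```

```text
time_s: 3.15
tcp_pos: [0.4609, 0.2949, 0.31]
eef_rot: [-179.6, -0.1, -24.2]
contact_force: [0.0, 0.1, -1.5]
gripper_width: 0.0337
gripper_force: 30.0
t 3.1 grasp [461.6 295.7 151. ] yaw -24.2 shift [222.6 530.2  -1.8] w 0.0337 F 29.999998211860657
```

```bash
python3 -m pendant '[[[0.01,0.025,0,0,0,0,-1],[0.026,0.062,0,0,0,0,-1],[0.043,0.102,0,0,0,0,-1],[0.06,0.142,0,0,0,0,-1],[0.076,0.182,0,0,0,0,-1]]]'
python3 -m pendant '[[[0.016,0.038,0,0,0,0,-1],[0.032,0.076,0,0,0,0,-1],[0.048,0.114,0,0,0,0,-1],[0.064,0.152,0,0,0,0,-1],[0.08,0.19,0,0,0,0,-1]]]'
python3 -m pendant '[[[0.016,0.038,0,0,0,0,-1],[0.032,0.076,0,0,0,0,-1],[0.048,0.114,0,0,0,0,-1],[0.06,0.143,0,0,0,0,-1],[0.066,0.158,0,0,0,0,-1]]]'
python3 -m pendant '[[[0,0,0,0,0,0,-1],[0,0,0,0,0,0,-1],[0,0,0,0,0,0,-1]]]'
python3 -c "
from h import *
to(447.4,-279.2,150)
cv2.imwrite('pics/s2.png',r.capture('side')[:,:,::-1])"
```

```text
time_s: 3.65
tcp_pos: [0.4542, 0.0953, 0.3058]
eef_rot: [180.0, 0.0, -24.2]
contact_force: [1.7, 0.1, -0.0]
gripper_width: 0.0334
gripper_force: 30.0
time_s: 4.15
tcp_pos: [0.4492, -0.1108, 0.3059]
eef_rot: [180.0, 0.0, -24.2]
contact_force: [0.8, -0.3, -0.9]
gripper_width: 0.0334
gripper_force: 30.0
time_s: 4.65
tcp_pos: [0.4447, -0.2826, 0.3053]
eef_rot: [180.0, 0.1, -24.3]
contact_force: [-0.8, 0.0, -0.9]
gripper_width: 0.0335
gripper_force: 30.0
time_s: 4.95
tcp_pos: [0.4451, -0.2797, 0.3062]
eef_rot: [-180.0, 0.0, -24.2]
contact_force: [-0.1, 0.4, -0.6]
gripper_width: 0.0336
gripper_force: 30.0
t 5.0 grasp [ 445.  -279.7  147.2] yaw -24.2 shift [ 2.  -1.4 -2.8] w 0.0336 F 29.999987483024597
```

View pics/s2.png

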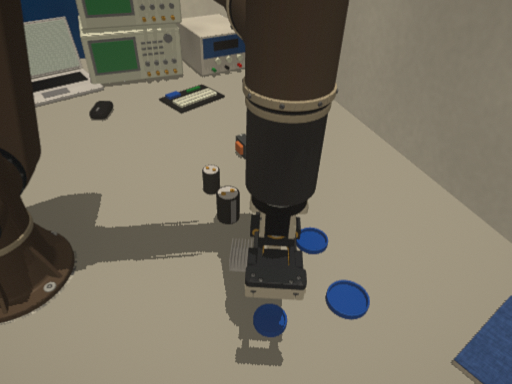

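The gripper (275,280) is over holder c, with 33.6 mm between the fingers, so cap c is still held. Lowering.

```bash
python3 -m pendant '[[[0.002,-0.001,0.035,0,0,0,-1],[0.002,-0.001,0.075,0,0,0,-1],[0.002,-0.001,0.09,0,0,0,-1],[0.002,-0.001,0.098,0,0,0,-1],[0.002,-0.001,0.101,0,0,0,-1]]]'
python3 -m pendant '[[[0,0,0.002,0,0,0,-1],[0,0,0.004,0,0,0,-1],[0,0,0.004,0,0,0,-1],[0,0,0.004,0,0,0,-1],[0,0,0.004,0,0,0,-1]]]'
```

```text
time_s: 5.5
tcp_pos: [0.4477, -0.2797, 0.2053]
eef_rot: [180.0, 0.0, -24.2]
contact_force: [0.2, -0.5, -0.6]
gripper_width: 0.0337
gripper_force: 30.0
time_s: 6.0
tcp_pos: [0.4475, -0.2804, 0.2021]
eef_rot: [-180.0, -0.0, -24.2]
contact_force: [-0.5, -0.2, -1.1]
gripper_width: 0.0332
gripper_force: 30.0
```

```bash
python3 -m pendant '[[[0,0,0.001,0,0,0,-1],[0,0,0.001,0,0,0,-1],[0,0,0.001,0,0,0,-1]]]'
python3 -m pendant '[[[0,0,0.001,0,0,0,-1],[0,0,0.001,0,0,0,-1],[0,0,0.001,0,0,0,-1]]]'
```

```text
time_s: 6.3
tcp_pos: [0.4474, -0.2803, 0.2007]
eef_rot: [-180.0, -0.0, -24.2]
contact_force: [0.0, -0.7, -0.4]
gripper_width: 0.0338
gripper_force: 30.0
time_s: 6.6
tcp_pos: [0.4475, -0.2803, 0.2007]
eef_rot: [180.0, -0.0, -24.2]
contact_force: [-3.9, 2.6, 10.6]
gripper_width: 0.0334
gripper_force: 30.0
```

Contact on the floor at 10.6 N. Release, lift, then go to cap d.

```bash
python3 -m pendant '[[[0,0,0,0,0,0,1],[0,0,0,0,0,0,1],[0,0,0,0,0,0,1],[0,0,0,0,0,0,1],[0,0,0,0,0,0,1]]]'
python3 -m pendant '[[[0,0,0,0,0,0,1],[0,0,0,0,0,0,1],[0,0,-0.03,0,0,0,1],[0,0,-0.07,0,0,0,1],[0,0,-0.11,0,0,0,1]]]'
python3 -c "
from h import *
to(614.9,-4.6,150)
im=r.capture('side');cv2.imwrite('pics/s3.png',cv2.resize(im[200:384,180:420,::-1],(720,552)))"
```

```text
time_s: 7.1
tcp_pos: [0.4475, -0.2803, 0.1995]
eef_rot: [180.0, 0.0, -24.2]
contact_force: [-0.2, 0.2, 0.7]
gripper_width: 0.0678
gripper_force: 0.0
time_s: 7.6
tcp_pos: [0.4471, -0.2802, 0.3106]
eef_rot: [180.0, 0.1, -24.2]
contact_force: [1.0, -0.8, 0.3]
gripper_width: 0.0875
gripper_force: 0.0
t 7.6 grasp [ 446.9 -280.2  151.6] yaw -24.2 shift [  40.1 -320.3    1.4] w 0.0875 F 0.0
```

View pics/s3.png

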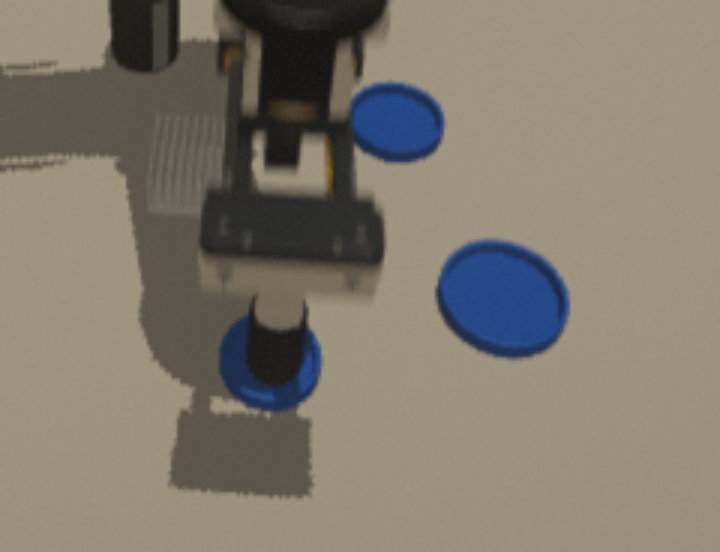

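Cap c stands upright in holder c (crop (275,345)). Next is cap d.

```bash
python3 -m pendant '[[[0.005,-0.045,0,0,0,0,1],[0.01,-0.09,0,0,0,0,1],[0.016,-0.135,0,0,0,0,1],[0.022,-0.18,0,0,0,0,1],[0.028,-0.22,0,0,0,0,1]]]'
python3 -m pendant '[[[0.005,-0.04,0,0,0,0,1],[0.01,-0.08,0,0,0,0,1],[0.012,-0.1,0,0,0,0,1],[0.012,-0.1,0,0,0,0,1],[0.012,-0.1,0,0,0,0,1]]]'
python3 -m pendant '[[[0,0,0,0,0,0,1],[0,0,0,0,0,0,1]]]'
python3 -c "
from h import *
to(614.9,-4.6,35)"
```

```text
time_s: 8.15
tcp_pos: [0.564, -0.0892, 0.3098]
eef_rot: [-180.0, -0.0, -24.2]
contact_force: [0.9, -0.3, -0.3]
gripper_width: 0.0876
gripper_force: 0.0
time_s: 8.65
tcp_pos: [0.6149, -0.0048, 0.3092]
eef_rot: [180.0, 0.1, -24.2]
contact_force: [-0.8, -0.1, -0.7]
gripper_width: 0.0878
gripper_force: 0.0
time_s: 8.85
tcp_pos: [0.6147, -0.0059, 0.3098]
eef_rot: [-180.0, 0.0, -24.3]
contact_force: [-0.1, -0.5, 0.3]
gripper_width: 0.0877
gripper_force: 0.0
t 8.8 grasp [614.7  -5.9 150.8] yaw -24.3 shift [ -0.3  -1.2 115.8] w 0.0877 F 0.0
```

```bash
python3 -m pendant '[[[0,-0.001,0.045,0,0,0,1],[0,-0.001,0.085,0,0,0,1],[0,-0.001,0.105,0,0,0,1],[0,-0.001,0.115,0,0,0,1],[0,-0.001,0.115,0,0,0,1]]]'
python3 -m pendant '[[[0,0,0,0,0,0,-1],[0,0,0,0,0,0,-1],[0,0,0,0,0,0,-1],[0,0,0,0,0,0,-1],[0,0,0,0,0,0,-1]]]' 20
python3 -m pendant '[[[0,0,0,0,0,0,-1],[0,0,0,0,0,0,-1],[0,0,0,0,0,0,-1],[0,0,0,0,0,0,-1],[0,0,0,0,0,0,-1]]]'
python3 -m pendant '[[[0,0,0,0,0,0,-1],[0,0,-0.02,0,0,0,-1],[0,0,-0.06,0,0,0,-1],[0,0,-0.1,0,0,0,-1],[0,0,-0.11,0,0,0,-1]]]'
python3 -c "
from h import *
to(595.1,130.1,150)"
```

```text
time_s: 9.35
tcp_pos: [0.6152, -0.0046, 0.1937]
eef_rot: [179.9, 0.1, -24.3]
contact_force: [-1.2, 0.0, 1.6]
gripper_width: 0.0874
gripper_force: 0.0
time_s: 9.85
tcp_pos: [0.6157, -0.0039, 0.1952]
eef_rot: [-180.0, -0.0, -24.2]
contact_force: [0.9, 0.4, -1.1]
gripper_width: 0.0531
gripper_force: 0.0
time_s: 10.35
tcp_pos: [0.6156, -0.004, 0.1946]
eef_rot: [180.0, 0.0, -24.2]
contact_force: [0.6, 0.0, 0.3]
gripper_width: 0.0236
gripper_force: 20.0
time_s: 10.85
tcp_pos: [0.6169, -0.0038, 0.3096]
eef_rot: [-179.8, -0.3, -24.2]
contact_force: [0.7, -0.1, -0.5]
gripper_width: 0.0231
gripper_force: 20.0
t 10.8 grasp [618.1  -3.6 150.6] yaw -24.2 shift [ -75.7 -112.6    0.6] w 0.0231 F 19.9997279047966
```

```bash
python3 -m pendant '[[[-0.016,-0.024,0,0,0,0,-1],[-0.038,-0.057,0,0,0,0,-1],[-0.06,-0.089,0,0,0,0,-1],[-0.072,-0.108,0,0,0,0,-1],[-0.075,-0.112,0,0,0,0,-1]]]'
python3 -m pendant '[[[0,0,0,0,0,0,-1],[0,0,0,0,0,0,-1],[0,0,0,0,0,0,-1]]]'
python3 -c "
from h import *
to(595.1,130.1,40)"
```

```text
time_s: 11.35
tcp_pos: [0.5927, 0.1312, 0.3044]
eef_rot: [-180.0, 0.0, -24.1]
contact_force: [-1.0, -0.8, -0.4]
gripper_width: 0.0236
gripper_force: 20.0
time_s: 11.65
tcp_pos: [0.5933, 0.128, 0.3045]
eef_rot: [180.0, 0.0, -24.3]
contact_force: [-0.1, 0.3, -0.1]
gripper_width: 0.0234
gripper_force: 20.0
t 11.7 grasp [593.2 127.9 145.5] yaw -24.3 shift [  0.8  -2.8 105.5] w 0.0234 F 19.999648332595825
```

```bash
python3 -m pendant '[[[0.001,-0.002,0.035,0,0,0,-1],[0.001,-0.002,0.075,0,0,0,-1],[0.001,-0.002,0.09,0,0,0,-1],[0.001,-0.002,0.099,0,0,0,-1],[0.001,-0.002,0.103,0,0,0,-1]]]'
python3 -m pendant '[[[0,0,0,0,0,0,-1],[0,0,0.001,0,0,0,-1],[0,0,0.001,0,0,0,-1],[0,0,0.001,0,0,0,-1],[0,0,0.001,0,0,0,-1]]]'
python3 -m pendant '[[[0,0,0.001,0,0,0,-1],[0,0,0.001,0,0,0,-1],[0,0,0.001,0,0,0,-1]]]'
```

```text
time_s: 12.15
tcp_pos: [0.5951, 0.1297, 0.201]
eef_rot: [180.0, 0.0, -24.3]
contact_force: [0.4, 0.2, 0.5]
gripper_width: 0.0234
gripper_force: 20.0
time_s: 12.65
tcp_pos: [0.595, 0.1305, 0.2012]
eef_rot: [-180.0, -0.0, -24.2]
contact_force: [-0.3, 0.1, -0.4]
gripper_width: 0.0238
gripper_force: 20.0
time_s: 12.95
tcp_pos: [0.5948, 0.1304, 0.1996]
eef_rot: [180.0, 0.0, -24.2]
contact_force: [0.3, 0.2, -0.0]
gripper_width: 0.0233
gripper_force: 20.0
```

```bash
python3 -m pendant '[[[0,0,0.001,0,0,0,-1],[0,0,0.001,0,0,0,-1],[0,0,0.001,0,0,0,-1]]]'
python3 -m pendant '[[[0,0,0.001,0,0,0,-1],[0,0,0.001,0,0,0,-1],[0,0,0.001,0,0,0,-1]]]'
```

```text
time_s: 13.25
tcp_pos: [0.5949, 0.1304, 0.1986]
eef_rot: [180.0, 0.0, -24.2]
contact_force: [-0.5, -0.3, -0.7]
gripper_width: 0.0233
gripper_force: 20.0
time_s: 13.55
tcp_pos: [0.5949, 0.1304, 0.1985]
eef_rot: [-180.0, -0.0, -24.2]
contact_force: [-3.2, 0.3, 7.2]
gripper_width: 0.0239
gripper_force: 20.0
```

Contact at 7 N. Release, lift, and go to cap b.

```bash
python3 -m pendant '[[[0,0,0,0,0,0,1],[0,0,0,0,0,0,1],[0,0,0,0,0,0,1],[0,0,0,0,0,0,1],[0,0,0,0,0,0,1]]]'
python3 -m pendant '[[[0,0,0,0,0,0,1],[0,0,0,0,0,0,1],[0,0,-0.03,0,0,0,1],[0,0,-0.07,0,0,0,1],[0,0,-0.11,0,0,0,1]]]'
python3 -c "
from h import *
to(457.5,130.6,150)"
```

```text
time_s: 14.05
tcp_pos: [0.5949, 0.1304, 0.1975]
eef_rot: [180.0, 0.0, -24.2]
contact_force: [-0.5, 0.9, 0.2]
gripper_width: 0.0583
gripper_force: 0.0
time_s: 14.55
tcp_pos: [0.5947, 0.1303, 0.3085]
eef_rot: [179.9, 0.0, -24.2]
contact_force: [1.0, 0.8, 0.2]
gripper_width: 0.0872
gripper_force: 0.0
t 14.6 grasp [594.5 130.1 149.5] yaw -24.2 shift [-125.1   55.8   -0.3] w 0.0872 F 0.0
```

```bash
python3 -m pendant '[[[-0.04,0.018,0,0,0,0,1],[-0.08,0.036,0,0,0,0,1],[-0.11,0.049,0,0,0,0,1],[-0.125,0.056,0,0,0,0,1],[-0.125,0.056,0,0,0,0,1]]]'
python3 -m pendant '[[[0,0,0,0,0,0,1],[0,0,0,0,0,0,1],[0,0,0,0,0,0,1]]]'
python3 -c "
from h import *
to(457.5,130.6,42)
im=r.capture('side');cv2.imwrite('pics/s4.png',cv2.resize(im[60:260,150:400,::-1],(750,600)))"
```

```text
time_s: 15.05
tcp_pos: [0.456, 0.1302, 0.3082]
eef_rot: [-180.0, 0.0, -24.2]
contact_force: [0.8, 0.6, 0.8]
gripper_width: 0.0875
gripper_force: 0.0
time_s: 15.35
tcp_pos: [0.4587, 0.1307, 0.3074]
eef_rot: [180.0, 0.0, -24.3]
contact_force: [0.2, -0.1, -0.5]
gripper_width: 0.0876
gripper_force: 0.0
t 15.3 grasp [458.6 130.6 148.4] yaw -24.3 shift [ -1.    0.5 106.4] w 0.0876 F 0.0
```

View pics/s4.png

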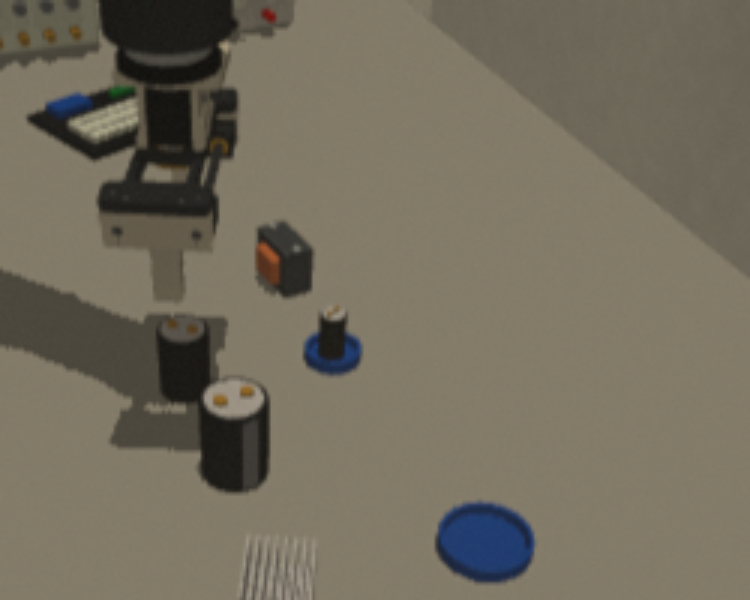

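Cap d stands in holder d (crop (333,335)). The gripper is above cap b, so I'll grasp it.

```bash
python3 -m pendant '[[[-0.001,0,0.04,0,0,0,1],[-0.001,0,0.08,0,0,0,1],[-0.001,0,0.1,0,0,0,1],[-0.001,0,0.106,0,0,0,1],[-0.001,0,0.106,0,0,0,1]]]'
python3 -m pendant '[[[0,0,0,0,0,0,-1],[0,0,0,0,0,0,-1],[0,0,0,0,0,0,-1],[0,0,0,0,0,0,-1],[0,0,0,0,0,0,-1]]]' 35
python3 -m pendant '[[[0,0,0,0,0,0,-1],[0,0,0,0,0,0,-1],[0,0,0,0,0,0,-1]]]'
python3 -m pendant '[[[0,0,0,0,0,0,-1],[0,0,-0.02,0,0,0,-1],[0,0,-0.06,0,0,0,-1],[0,0,-0.1,0,0,0,-1],[0,0,-0.125,0,0,0,-1]]]'
python3 -m pendant '[[[0,0,0,0,0,0,-1]]]'
python3 -c "
from h import *
to(613.9,-126.9,165)"
```

```text
time_s: 15.9
tcp_pos: [0.4573, 0.1309, 0.201]
eef_rot: [179.9, 0.0, -24.2]
contact_force: [-0.4, 0.7, 0.7]
gripper_width: 0.0871
gripper_force: 0.0
time_s: 16.4
tcp_pos: [0.4571, 0.1311, 0.2021]
eef_rot: [-180.0, -0.0, -24.2]
contact_force: [-0.1, 0.1, -0.3]
gripper_width: 0.0532
gripper_force: 0.0
time_s: 16.7
tcp_pos: [0.457, 0.131, 0.2019]
eef_rot: [180.0, -0.0, -24.2]
contact_force: [-1.6, -1.6, 4.9]
gripper_width: 0.0434
gripper_force: 35.0
time_s: 17.2
tcp_pos: [0.4573, 0.1312, 0.3292]
eef_rot: [-179.9, -0.1, -24.2]
contact_force: [0.5, 1.1, -1.4]
gripper_width: 0.0429
gripper_force: 35.0
time_s: 17.3
tcp_pos: [0.4579, 0.1316, 0.3302]
eef_rot: [-179.7, -0.2, -24.2]
contact_force: [0.9, 0.5, -1.6]
gripper_width: 0.0435
gripper_force: 35.0
t 17.3 grasp [458.8 132.2 171.2] yaw -24.2 shift [247.6 172.8   6. ] w 0.0435 F 34.99980390071869
```

```bash
python3 -m pendant '[[[0.02,0.014,0,0,0,0,-1],[0.05,0.035,0,0,0,0,-1],[0.08,0.056,0,0,0,0,-1],[0.11,0.077,0,0,0,0,-1],[0.14,0.098,0,0,0,0,-1]]]'
python3 -m pendant '[[[0.03,0.021,0,0,0,0,-1],[0.06,0.042,0,0,0,0,-1],[0.085,0.059,0,0,0,0,-1],[0.1,0.07,0,0,0,0,-1],[0.107,0.075,0,0,0,0,-1]]]'
python3 -m pendant '[[[0,0,0,0,0,0,-1],[0,0,0,0,0,0,-1],[0,0,0,0,0,0,-1]]]'
python3 -c "
from h import *
to(613.9,-126.9,47)"
```

```text
time_s: 17.8
tcp_pos: [0.5447, -0.0171, 0.3253]
eef_rot: [180.0, 0.1, -24.2]
contact_force: [-0.5, -0.0, -1.4]
gripper_width: 0.0435
gripper_force: 35.0
time_s: 18.3
tcp_pos: [0.6116, -0.1294, 0.325]
eef_rot: [180.0, 0.1, -24.3]
contact_force: [-0.0, 0.2, -2.2]
gripper_width: 0.0437
gripper_force: 35.0
time_s: 18.6
tcp_pos: [0.6109, -0.1271, 0.3267]
eef_rot: [-180.0, 0.0, -24.2]
contact_force: [0.6, 0.6, -0.7]
gripper_width: 0.0435
gripper_force: 35.0
t 18.6 grasp [ 610.8 -127.1  167.7] yaw -24.2 shift [  2.7  -1.4 120.7] w 0.0435 F 34.999762773513794
```

```bash
python3 -m pendant '[[[0.003,-0.001,0.04,0,0,0,-1],[0.003,-0.001,0.085,0,0,0,-1],[0.003,-0.001,0.105,0,0,0,-1],[0.003,-0.001,0.115,0,0,0,-1],[0.003,-0.001,0.119,0,0,0,-1]]]'
python3 -m pendant '[[[0,0,0.001,0,0,0,-1],[0,0,0.001,0,0,0,-1],[0,0,0.001,0,0,0,-1],[0,0,0.001,0,0,0,-1]]]'
python3 -m pendant '[[[0,0,0.001,0,0,0,-1],[0,0,0.001,0,0,0,-1],[0,0,0.001,0,0,0,-1]]]'
```

```text
time_s: 19.1
tcp_pos: [0.6144, -0.1278, 0.2073]
eef_rot: [180.0, 0.0, -24.2]
contact_force: [0.3, -0.1, -1.3]
gripper_width: 0.0434
gripper_force: 35.0
time_s: 19.5
tcp_pos: [0.6147, -0.1285, 0.2077]
eef_rot: [-180.0, -0.1, -24.2]
contact_force: [-0.5, -0.4, -2.2]
gripper_width: 0.0435
gripper_force: 35.0
time_s: 19.8
tcp_pos: [0.6145, -0.1285, 0.2059]
eef_rot: [-180.0, -0.0, -24.2]
contact_force: [-1.1, 0.3, 1.3]
gripper_width: 0.0436
gripper_force: 35.0
```

```bash
python3 -m pendant '[[[0,0,0.0005,0,0,0,-1],[0,0,0.0005,0,0,0,-1],[0,0,0.0005,0,0,0,-1]]]'
python3 -m pendant '[[[0,0,0,0,0,0,1],[0,0,0,0,0,0,1],[0,0,0,0,0,0,1],[0,0,0,0,0,0,1],[0,0,0,0,0,0,1]]]'
python3 -m pendant '[[[0,0,0,0,0,0,1],[0,0,-0.01,0,0,0,1],[0,0,-0.04,0,0,0,1],[0,0,-0.08,0,0,0,1],[0,0,-0.12,0,0,0,1]]]'
python3 -c "
from h import *
to(465,15.8,165)"
```

```text
time_s: 20.1
tcp_pos: [0.6145, -0.1285, 0.2059]
eef_rot: [-180.0, -0.0, -24.2]
contact_force: [-2.6, 0.2, 5.5]
gripper_width: 0.0437
gripper_force: 35.0
time_s: 20.6
tcp_pos: [0.6144, -0.1284, 0.205]
eef_rot: [180.0, 0.0, -24.2]
contact_force: [-0.6, -0.5, -0.2]
gripper_width: 0.0779
gripper_force: 0.0
time_s: 21.1
tcp_pos: [0.6142, -0.1285, 0.327]
eef_rot: [180.0, 0.0, -24.2]
contact_force: [1.1, -0.1, 0.1]
gripper_width: 0.0876
gripper_force: 0.0
t 21.1 grasp [ 614.1 -128.5  168. ] yaw -24.2 shift [-195.2  -70.5    3. ] w 0.0876 F 0.0
```

```bash
python3 -m pendant '[[[-0.042,-0.015,0,0,0,0,1],[-0.084,-0.03,0,0,0,0,1],[-0.126,-0.045,0,0,0,0,1],[-0.16,-0.058,0,0,0,0,1],[-0.18,-0.065,0,0,0,0,1]]]'
python3 -m pendant '[[[-0.01,-0.004,0,0,0,0,1],[-0.015,-0.0055,0,0,0,0,1],[-0.015,-0.0055,0,0,0,0,1],[-0.015,-0.0055,0,0,0,0,1],[-0.015,-0.0055,0,0,0,0,1]]]'
python3 -c "
from h import *
to(465,15.8,47)
im=r.capture('side');cv2.imwrite('pics/s5.png',cv2.resize(im[100:300,150:400,::-1],(750,600)))"
```

```text
time_s: 21.6
tcp_pos: [0.475, 0.0058, 0.3262]
eef_rot: [-179.9, -0.0, -24.2]
contact_force: [1.2, 0.3, 0.9]
gripper_width: 0.0875
gripper_force: 0.0
time_s: 22.1
tcp_pos: [0.4661, 0.0154, 0.325]
eef_rot: [180.0, 0.0, -24.3]
contact_force: [0.6, 0.4, 0.3]
gripper_width: 0.0875
gripper_force: 0.0
t 22.1 grasp [466.   15.4 166. ] yaw -24.3 shift [ -1.  -0. 119.] w 0.0875 F 0.0
```

View pics/s5.png

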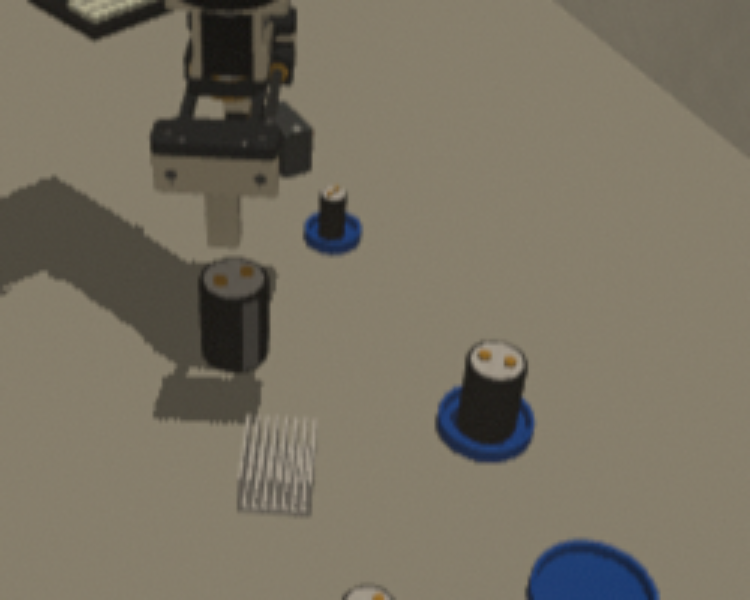

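Cap b stands in holder b (crop (490,395)), and the gripper is above cap a (235,315).

```bash
python3 -m pendant '[[[-0.001,0,0.04,0,0,0,1],[-0.001,0,0.085,0,0,0,1],[-0.001,0,0.105,0,0,0,1],[-0.001,0,0.117,0,0,0,1],[-0.001,0,0.119,0,0,0,1]]]'
python3 -m pendant '[[[0,0,0,0,0,0,-1],[0,0,0,0,0,0,-1],[0,0,0,0,0,0,-1],[0,0,0,0,0,0,-1],[0,0,0,0,0,0,-1]]]' 50
python3 -m pendant '[[[0,0,0,0,0,0,-1],[0,0,0,0,0,0,-1]]]'
python3 -m pendant '[[[0,0,0,0,0,0,-1],[0,0,-0.02,0,0,0,-1],[0,0,-0.06,0,0,0,-1],[0,0,-0.1,0,0,0,-1],[0,0,-0.14,0,0,0,-1]]]'
python3 -m pendant '[[[0,0,0,0,0,0,-1],[0,0,0,0,0,0,-1]]]'
python3 -c "
from h import *
to(605.2,-288.5,185)"
```

```text
time_s: 22.65
tcp_pos: [0.4643, 0.0157, 0.2044]
eef_rot: [179.8, 0.1, -24.3]
contact_force: [0.3, 0.2, -0.2]
gripper_width: 0.0874
gripper_force: 0.0
time_s: 23.15
tcp_pos: [0.4646, 0.0162, 0.2067]
eef_rot: [-180.0, -0.0, -24.2]
contact_force: [-1.0, -2.0, 5.1]
gripper_width: 0.0537
gripper_force: 50.5
time_s: 23.35
tcp_pos: [0.4647, 0.0163, 0.2067]
eef_rot: [-180.0, -0.0, -24.2]
contact_force: [-1.5, -1.4, 6.6]
gripper_width: 0.0534
gripper_force: 50.0
time_s: 23.85
tcp_pos: [0.464, 0.0161, 0.3473]
eef_rot: [180.0, 0.1, -24.2]
contact_force: [1.2, 0.4, -3.2]
gripper_width: 0.0532
gripper_force: 50.0
time_s: 24.05
tcp_pos: [0.4643, 0.0163, 0.3466]
eef_rot: [-179.9, -0.0, -24.2]
contact_force: [-1.3, 0.0, -2.8]
gripper_width: 0.0533
gripper_force: 50.0
t 24.1 grasp [464.5  16.5 187.6] yaw -24.2 shift [253.5 220.4   2.3] w 0.0533 F 49.99983072280884
```

```bash
python3 -m pendant '[[[0.02,0.017,0,0,0,0,-1],[0.047,0.041,0,0,0,0,-1],[0.075,0.065,0,0,0,0,-1],[0.103,0.09,0,0,0,0,-1],[0.131,0.114,0,0,0,0,-1]]]'
python3 -m pendant '[[[0.028,0.024,0,0,0,0,-1],[0.056,0.048,0,0,0,0,-1],[0.084,0.073,0,0,0,0,-1],[0.107,0.093,0,0,0,0,-1],[0.122,0.106,0,0,0,0,-1]]]'
python3 -m pendant '[[[0,0,0,0,0,0,-1],[0,0,0,0,0,0,-1],[0,0,0,0,0,0,-1],[0,0,0,0,0,0,-1]]]'
python3 -c "
from h import *
to(605.2,-288.5,52)"
```

```text
time_s: 24.55
tcp_pos: [0.5371, -0.1428, 0.3438]
eef_rot: [179.9, 0.2, -24.2]
contact_force: [0.7, 2.0, -2.9]
gripper_width: 0.0533
gripper_force: 50.0
time_s: 25.05
tcp_pos: [0.6052, -0.29, 0.3426]
eef_rot: [180.0, 0.3, -24.3]
contact_force: [0.1, 1.0, -3.2]
gripper_width: 0.0532
gripper_force: 50.0
time_s: 25.45
tcp_pos: [0.6048, -0.2873, 0.3458]
eef_rot: [-180.0, 0.0, -24.2]
contact_force: [1.3, 0.2, -2.8]
gripper_width: 0.0538
gripper_force: 50.0
t 25.4 grasp [ 604.7 -287.3  186.8] yaw -24.2 shift [  1.    0.9 134.8] w 0.0538 F 49.99994874000549
```

```bash
python3 -m pendant '[[[0.001,0.001,0.045,0,0,0,-1],[0.001,0.001,0.09,0,0,0,-1],[0.001,0.001,0.115,0,0,0,-1],[0.001,0.001,0.127,0,0,0,-1],[0.001,0.001,0.132,0,0,0,-1]]]'
python3 -m pendant '[[[0,0,0,0,0,0,-1],[0,0,0.001,0,0,0,-1],[0,0,0.001,0,0,0,-1],[0,0,0.001,0,0,0,-1],[0,0,0.001,0,0,0,-1]]]'
python3 -m pendant '[[[0,0,0.001,0,0,0,-1],[0,0,0.001,0,0,0,-1],[0,0,0.001,0,0,0,-1]]]'
```

```text
time_s: 25.95
tcp_pos: [0.6056, -0.289, 0.2135]
eef_rot: [180.0, 0.1, -24.2]
contact_force: [0.5, 0.6, -1.7]
gripper_width: 0.0534
gripper_force: 50.0
time_s: 26.45
tcp_pos: [0.6057, -0.2895, 0.2139]
eef_rot: [-180.0, -0.1, -24.2]
contact_force: [0.9, 0.5, -2.3]
gripper_width: 0.0531
gripper_force: 50.0
time_s: 26.75
tcp_pos: [0.6055, -0.2895, 0.2121]
eef_rot: [180.0, 0.0, -24.2]
contact_force: [0.2, 0.6, -2.6]
gripper_width: 0.0531
gripper_force: 50.0
```

```bash
python3 -m pendant '[[[0,0,0.001,0,0,0,-1],[0,0,0.001,0,0,0,-1],[0,0,0.001,0,0,0,-1]]]'
python3 -m pendant '[[[0,0,0.001,0,0,0,-1],[0,0,0.001,0,0,0,-1],[0,0,0.001,0,0,0,-1]]]'
```

```text
time_s: 27.05
tcp_pos: [0.6056, -0.2895, 0.2111]
eef_rot: [180.0, 0.0, -24.2]
contact_force: [-0.7, -0.0, -2.6]
gripper_width: 0.0534
gripper_force: 50.0
time_s: 27.35
tcp_pos: [0.6056, -0.2895, 0.2107]
eef_rot: [180.0, -0.0, -24.2]
contact_force: [-3.1, 1.6, 3.6]
gripper_width: 0.0537
gripper_force: 50.0
```

Contact. Release, lift, move aside, and check.

```bash
python3 -m pendant '[[[0,0,0,0,0,0,1],[0,0,0,0,0,0,1],[0,0,0,0,0,0,1],[0,0,0,0,0,0,1],[0,0,0,0,0,0,1]]]'
python3 -m pendant '[[[0,0,0,0,0,0,1],[0,0,-0.01,0,0,0,1],[0,0,-0.04,0,0,0,1],[0,0,-0.09,0,0,0,1],[0,0,-0.13,0,0,0,1]]]'
python3 -m pendant '[[[0.02,0.035,-0.01,0,0,0,1],[0.04,0.07,-0.02,0,0,0,1],[0.05,0.1,-0.03,0,0,0,1],[0.05,0.12,-0.03,0,0,0,1],[0.05,0.12,-0.03,0,0,0,1]]]'
python3 - <<'E'
from h import *
T=r.capture("top");cv2.imwrite("pics/t6.png",T[:,:,::-1]);cv2.imwrite("pics/s6.png",r.capture("side")[:,:,::-1])
_,w=masks(T)
for n,u,z in(("a",(370,140),79),("b",(298,148),69),("c",(381,209),59),("d",(184,176),49)):print(n,circ("top",w,u,z/1e3))
E
```

```text
time_s: 27.85
tcp_pos: [0.6056, -0.2895, 0.21]
eef_rot: [180.0, 0.0, -24.2]
contact_force: [-0.0, -0.3, -0.2]
gripper_width: 0.0858
gripper_force: 0.0
time_s: 28.35
tcp_pos: [0.6056, -0.2896, 0.3433]
eef_rot: [180.0, -0.1, -24.2]
contact_force: [1.1, -1.0, 0.3]
gripper_width: 0.0877
gripper_force: 0.0
time_s: 28.85
tcp_pos: [0.6004, -0.4216, 0.3702]
eef_rot: [180.0, 0.0, -24.4]
contact_force: [0.0, 0.0, -0.8]
gripper_width: 0.0874
gripper_force: 0.0
a [ 441.7 -211.   124.1]
b [ 442.8 -213.5  125.5]
c [ 444.  -216.   126.9]
d [582.6 100.6 607.8]
```

View pics/t6.png

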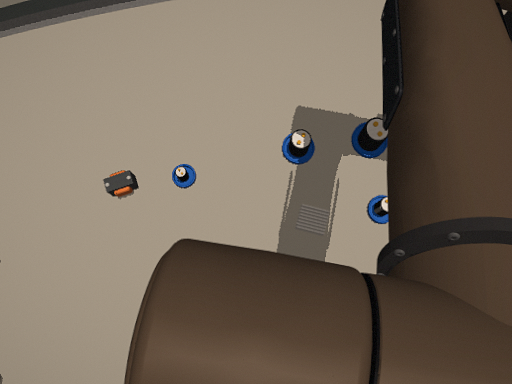

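View pics/s6.png

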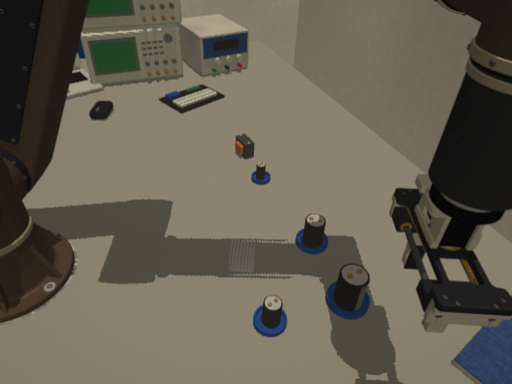

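All four capacitors stand upright in their holders; the transformer (121,183) and heatsink (313,219) are unmoved. I'll check the centring from the top-disc pixels before handing in.

Run:
```python
from h import *
T=cv2.imread("pics/t6.png")[:,:,::-1]
for u,z,h in(((375,130),.079,(605,-288)),((300,139),.069,(614,-127)),((181,173),.049,(595,130)),((387,205),.059,(447,-279))):
    print((ray("top",[u],z)[0]*1000-h).round(1))
```

```text
[-0.2  4.1]
[0.7 0.7]
[-3.8 -0. ]
[1.2 0.8]
```

All are within about 4 mm, so I'm handing in.

```bash
python3 -m pendant '[[[0,0,0,0,0,0,1],[0,0,0,0,0,0,1],[0,0,0,0,0,0,1]]]'; python3 -c "
from plant import r
print(r.close_job())"
```

```text
time_s: 29.25
tcp_pos: [0.6023, -0.4185, 0.3702]
eef_rot: [-180.0, 0.0, -24.2]
contact_force: [-0.0, 0.2, -0.9]
gripper_width: 0.0881
gripper_force: 0.0
the job is handed in; nothing more can be done
None
```

I handed the job in at about 29 s: all four capacitors stand upright in their matching holders, about 4 mm or less off centre in the last picture, with the transformer and heatsink unmoved; the hand-in gave no verdict.

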